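# Pin a microplate carriage into line with a tapered drift

## Robot

A 7-joint arm with a two-finger parallel gripper is mounted at the origin on the work surface. World frame = base frame: x ahead of the robot, y to its left, z up, the work surface at z = 0. Lengths are in mm, angles in degrees, forces in N, time in s.
With the tool pointing down it reaches from about 350 to 775 mm from the base axis. Payload 3.1 kg.
Tool frame: the origin (TCP) lies at the centre of the arm's flange, where the gripper is bolted on; the fingertips stand 173 mm ahead of it and the grasp point (between the pads) lies 155 mm ahead of it; z points along the fingers, y is the line along which they close (so a half turn about z gives the same grasp; the last joint's range is limited). The gripper opens to 85 mm and grips with 20 to 120 N. Pads are 22 mm wide; open, the fingers measure 114 mm over their backs; the gripper's body (76 mm by 85 mm) begins 54 mm behind the grasp point. The pads swing forward as they close: fully open they stand 13 mm farther back than shut.
Start: joints at [70.434, 17.813, 0.802, 86.603, -0.252, 75.585, -1.558], TCP at [162.466, -525.469, 404.704] pointing down, gripper open.
Joint ranges: [-154.91, 154.91], [-16.99, 109.72], [-72.82, 74.43], [7.12, 147.25], [-82.49, 262.49], [11.32, 116.49], [-174.64, 174.64]. Speed limits (degrees/s): [159.86, 159.86, 180, 180, 180, 180, 180].

## Interface

Orientations are given as [roll, pitch, yaw] about the fixed x, y, z axes, in that order (R = Rz(yaw) Ry(pitch) Rx(roll)).
In Python, from rig import arm, viewer gives the robot as it stands. The module is installed in compiled form; this text tells all that it offers.
- The arm moves only by the tool servo_tool, never from a script. Its argument "commands" is a list of rows, each a list of 7 numbers: the shift along the tool's x, y, z in m, then the turn, a rotation vector about the tool's x, y, z in rad, then the opening, from 0 (shut) to 1 (fully open). In form: [[tx, ty, tz, wx, wy, wz, fingers], ...]. A call has 1 to 8 rows; each row is the pose to reach, as a shift and turn from the pose commanded when the call began, along the tool's axes at that moment; what a row does not reach only later rows make up. A row lasts 1/10 s, in which the tool goes at most 50 mm and 8.59 degrees, less where a joint would pass 70% of its speed; a pose out of reach is approached as far as the arm can. A call with a gripper value outside its range is refused whole. The fingers move at their own pace and stop on an object; "squeeze" is the grip in N (left out, the last holds). Time passes only in rows, so rows that repeat a pose let the fingers close. It gives the time, the measured TCP pose, the force, the opening and the grip force at its end, in the units of the state.
- arm.read_state(): the state, without advancing time (a new reading comes with each control period).
- viewer.capture(name): name is "scene" or "top" or "wrist"; returns the picture (400x640x3 uint8, red, green, blue); there is no depth.
- viewer.get_calibration(name): a dict with "fx", "fy", "cx", "cy" (pixels), "world_from_camera" (4x4, takes a point from camera to world coordinates). Camera axes: x right, y up, looking along -z (the intrinsics and any distortion apply to the point x, -y, -z); pixel columns grow to the right and rows downward; lengths in mm; the calibration is good to about 2 mm. The wrist camera is an equidistant fisheye: a pixel r from the principal point sees the ray r / f radians off the axis. A picture is of the moment at which its call begins: read the wrist's pose just before it. get_calibration takes no time and is no camera call; for the wrist camera it gives the pose at the moment of the call.
- arm.job_done(): hands the job in; it is judged then, once.
Trained networks look in the newest picture that a camera, given by its name, has taken for a name from the list of things; names that differ only in an ending like _2 or _b are one class to them, and where a whole thing is asked for, a point or a joint stands for the part that bears it (a point fixed in the world has none). Each returns a list of dicts, best first, with "conf" (0 to 1); they miss things now and then, are a little off and sometimes report something else, mostly with a low value. They report only what shows in the picture. A call takes as long as a camera call. They do not tell look-alikes from the thing itself.
- viewer.look_for(label, camera): "uv" ([column, row] in pixels, amid what is visible of it).
- viewer.pinpoint(label, camera): "uv" ([column, row] in pixels: a listed point, or the origin of a listed thing).
The state is a dict: "clock": time; "q": joint angles; "qd": joint speeds; "joint_efforts": joint torques, N m; "tcp_pos": TCP position; "tcp_rot": TCP orientation; "ft_force": force on the tool from outside, world axes, zero at the start; "wrist_torque": the same for the moment, N m; "finger_gap": finger opening in mm; "gripper_force": force on a finger pad.
Only numpy, scipy, OpenCV 4.12 (cv2) and the standard library are available. Lean on these libraries where they do the work, as an engineer would, in place of code of your own. Each camera call takes 0.05 s, during which the arm holds its last target. There are 200 camera calls.

## Task

The plate carriage has stopped short of its locked position, so the hole in its tongue is out of line with the hole in the fixed post below. Take the tapered pin with the round knob from the rack and push it down through both holes until its flange sits flat on the carriage, so that the carriage is drawn into line, then let go. Leave the blunt pin with the square knob in the rack.

Things in the scene. Friction and masses are not known exactly. Their poses are not given: they have to be found in the camera images.
- drift_grip (a point): Tapered steel pin standing point down in an open rack; lift 70 mm to free it, 135 to pass over the other pin. From top: round knob 30 mm dia, 48 tall; flange 46 dia, 6 thick; straight shank 32 dia, 28 long; cone 37 long narrowing to an 8 mm tip. 0.2-0.4 kg. Point: on axis in the knob, 22 below its top, 26 above the flange's upper face, 32 above its lower face, 97 above the tip. z: along the pin, up.
- blunt_grip (a point): Bystander in the same rack, 95 mm from the tapered pin centre to centre, on either side of it: steel pin with the same flange (46 mm), 32 mm shank and lengths, but cylindrical down to its flat end, and with a square knob 30 x 30 x 48 mm. Point: on its axis in the knob, 97 mm above its lower end.
- base_hole (a point): Centre of the mouth (top) of the hole in the dark grey fixed lock post: post 80 x 80 mm, 55 mm tall, standing on the table, never moves; hole vertical, 36 mm dia, clear through to the table. z up; y level, the direction in which the carriage slides, towards the white plate.
- carriage_hole (a point): Centre of the 36 mm through hole, at the upper face of the carriage's tongue (80 x 80 x 12 mm, aluminium), 14 mm higher than base_hole. The carriage slides only along base_hole's y, friction about 2 N, no spring; starts 8-12 mm too far to +y. Its plate seat begins 70 mm from the hole, up to 20 mm higher. Flange fully home: drift_grip is 32 mm above this point.
Mind the look-alikes: they are no part of the job. What is shaped like the part that bears drift_grip but purple is not meant.

How it is judged (in metres and radians):
At the end, for the whole second after the job is handed in: The drift stands through both holes with its flange down on the carriage (within 5 mm), within 10 mm of the post hole's axis and within 10 degrees of upright, and the carriage's hole is within 6 mm of the post's hole, all of this staying so (z of drift_grip in the frame of base_hole below 0.051 m and horizontal distance between drift_grip and base_hole below 0.01 m and angle between drift_grip's own z axis and vertical below 0.175 rad and horizontal distance between carriage_hole and base_hole below 0.006 m); the robot touches nothing.
It fails at once if the blunt pin is moved more than 25 mm (it stays in the rack) (distance of blunt_grip from where it was at the start of the episode above 0.025 m).
It also fails if it takes over 35 s, if anything falls off the work surface, if the arm or the gripper's body presses on something with over 40 N, if the wrist force passes 120 N, or if a joint passes its speed limit or range.

## Working session

There is one attempt and no reset: what is moved stays moved. The work goes in short steps, Python scripts to look and compute and a tool call to move; the robot and the scene stay as the last step left them, time stands still between calls to the robot, and variables do not carry over. Pictures are saved under pics/ and viewed, at most 10 in all, crops included, and the job is handed in when it is done.

Besides the shell and the picture viewer there is one more tool, called after ">>>" by a JSON object that holds its "name" and its "arguments", one argument or row to a line. servo_tool: Moves the arm, as the interface text tells. Its arguments: {"type":"object","properties":{"commands":{"type":"array"},"squeeze":{"type":"number"}},"required":["commands"]}

```bash
mkdir -p pics; cat > h.py <<'E'
import numpy as np, cv2
from rig import arm, viewer
def snap(cam,fn=None):
    im=np.array(viewer.capture(cam))
    if fn: cv2.imwrite('pics/'+fn,im[:,:,::-1])
    return im, viewer.get_calibration(cam)
def ray(c,uv,fish=False):
    x=(uv[0]-c['cx'])/c['fx']; y=(uv[1]-c['cy'])/c['fy']
    if fish:
        r=np.hypot(x,y); s=np.sin(r)/r if r>1e-9 else 1
        d=np.array([x*s,-y*s,-np.cos(r)])
    else: d=np.array([x,-y,-1.])
    T=np.array(c['world_from_camera']); d=T[:3,:3]@d
    return T[:3,3], d/np.linalg.norm(d)
def atz(c,uv,z,fish=False):
    o,d=ray(c,uv,fish); return o+d*(z-o[2])/d[2]
def tri(a,b):
    (o1,d1),(o2,d2)=a,b
    A=np.array([d1,-d2]).T; t=np.linalg.lstsq(A,o2-o1,rcond=None)[0]
    p,q=o1+d1*t[0],o2+d2*t[1]; return (p+q)/2, np.linalg.norm(p-q)
def proj(c,p):
    T=np.linalg.inv(np.array(c['world_from_camera'])); v=T[:3,:3]@np.array(p)+T[:3,3]
    return c['cx']+c['fx']*v[0]/-v[2], c['cy']-c['fy']*v[1]/-v[2]
E
python3 - <<'E'
from h import *
np.set_printoptions(precision=1,suppress=True)
cs={}
for cam in ('scene','top'):
    im,c=snap(cam,cam+'.png'); cs[cam]=c
    print(cam,c['fx'],np.array(c['world_from_camera'])[:3,3], [k for k in c])
    for l in ('drift_grip','blunt_grip','base_hole','carriage_hole'):
        print(l,[(np.round(d['uv'],1).tolist(),round(d['conf'],2)) for d in viewer.pinpoint(l,cam)])
s=arm.read_state(); print(s['tcp_pos'],s['tcp_rot'],s['clock'])
E
```

```text
scene 372.8043254252009 [ 767.4 -390.9  666.7] ['fx', 'fy', 'cx', 'cy', 'world_from_camera']
drift_grip [([223.9, 229.1], 0.81), ([271.1, 256.8], 0.79)]
blunt_grip [([239.9, 306.9], 0.94)]
base_hole [([366.9, 175.8], 0.94)]
carriage_hole [([371.0, 168.5], 0.97)]
top 515.1992335908759 [ 410.   -76.8 1116.4] ['fx', 'fy', 'cx', 'cy', 'world_from_camera']
drift_grip [([402.7, 189.1], 0.82), ([405.8, 250.3], 0.58)]
blunt_grip [([451.6, 184.4], 0.83)]
base_hole []
carriage_hole [([259.3, 189.1], 0.83)]
[ 162.5 -525.4  404.7] [-180.     0.    17.2] 0.5
```

View pics/scene.png

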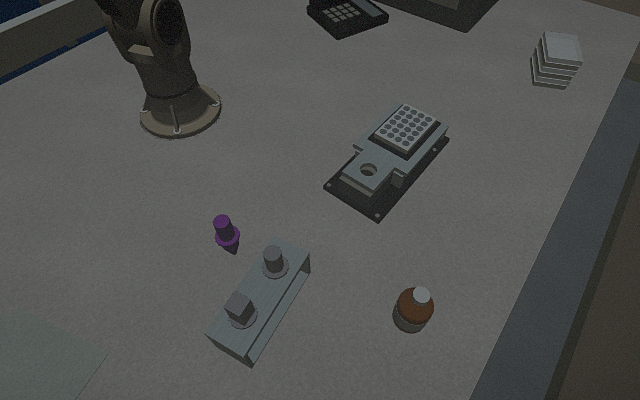

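View pics/top.png

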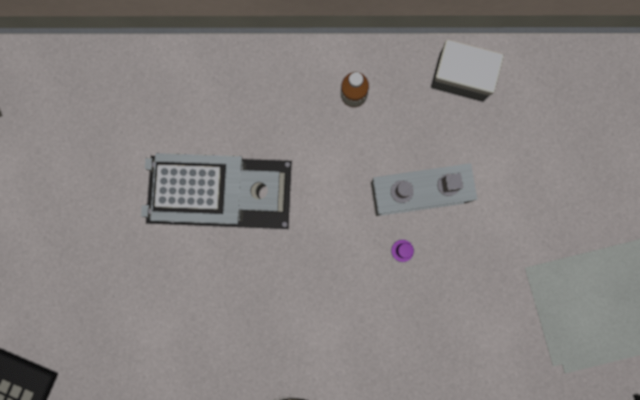

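Candidates for the tapered pin:
- Purple round-knob pin: scene (224,229), top (406,250). This is the excluded look-alike.
- Grey round-knob pin in the rack: scene (271,257), top (403,189). It fits the description.
- Grey square-knob pin: scene (240,307), top (452,184). This is the blunt one.

I'll confirm the grey round one in a crop.

```bash
python3 - <<'E'
from h import *
np.set_printoptions(precision=1,suppress=True)
cs={k:viewer.get_calibration(k) for k in('scene','top')}
P={'drift':((271.1,256.8),(402.7,189.1)),'blunt':((239.9,306.9),(451.6,184.4)),'carr':((371,168.5),(259.3,189.1))}
for k,(a,b) in P.items(): print(k,*tri(ray(cs['scene'],a),ray(cs['top'],b)))
print('carr z69',atz(cs['scene'],(371,168.5),69),atz(cs['top'],(259.3,189.1),69),'base z55',atz(cs['scene'],(366.9,175.8),55))
# slide direction from dark base plate long edges in top image (lower edge 147,222 -> 289,228)
print('dir',atz(cs['top'],(147,222),0)-atz(cs['top'],(289,228),0), atz(cs['top'],(289,160),0)-atz(cs['top'],(287,228),0))
a=cv2.imread('pics/scene.png')[210:340,190:330]; b=cv2.imread('pics/top.png')[140:240,130:310]
A=cv2.resize(a,None,fx=2.5,fy=2.5,interpolation=3);B=cv2.resize(b,(430,239),interpolation=3)
o=np.zeros((325,790,3),np.uint8);o[:A.shape[0],:A.shape[1]]=A;o[:239,355:785]=B
cv2.imwrite('pics/crop.png',cv2.convertScaleAbs(o,alpha=1.6))
E
```

```text
drift [ 530.7 -216.8  116. ] 2.6854543648977
blunt [ 543.7 -310.4  108.4] 5.030495095286211
carr [538.3  73.1  71.9] 7.2329761619193915
carr z69 [539.8  78.   69. ] [535.7  71.2  69. ] base z55 [538.5  66.7  55. ]
dir [ 11.  310.8   0. ] [149.4  -2.3   0. ]
```

View pics/crop.png

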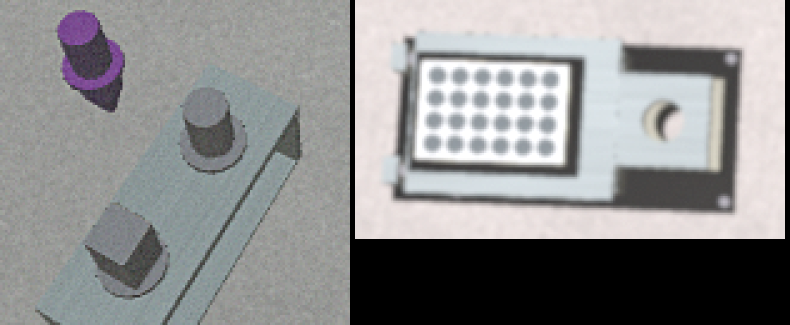

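The crop confirms it: the grey round-knob pin (crop ~(210,125)) stands in the rack next to the square-knob one (125,245), and the purple one is separate. I'll move above the round-knob pin, turning the tool to yaw 90 so the fingers close along x, away from the neighbouring pin and the plate.

>>> {"name": "servo_tool", "arguments": {
  "commands": [
    [0.06,-0.025,0,0,0,-0.14,1],
    [0.11,-0.046,0,0,0,-0.28,1],
    [0.16,-0.067,0,0,0,-0.42,1],
    [0.21,-0.088,0,0,0,-0.56,1],
    [0.26,-0.109,0,0,0,-0.7,1],
    [0.3,-0.126,0,0,0,-0.84,1],
    [0.35,-0.147,0,0,0,-0.98,1],
    [0.39,-0.164,0,0,0,-1.12,1]
  ]
}}

```text
clock: 1.3
tcp_pos: [470.1, -267.1, 405.1]
tcp_rot: [180.0, 0.0, 81.7]
ft_force: [0.7, -1.1, -0.0]
finger_gap: 85.1
gripper_force: 0.0
```

```bash
cat >> h.py <<'E'
from scipy.spatial.transform import Rotation as R
def delta(pos,yaw):
    s=arm.read_state(); Rc=R.from_euler('xyz',s['tcp_rot'],degrees=True); Rt=R.from_euler('xyz',[180,0,yaw],degrees=True)
    t=Rc.inv().apply(np.array(pos)-s['tcp_pos'])/1000; w=(Rc.inv()*Rt).as_rotvec()
    print('t',s['clock'],'pos',np.round(s['tcp_pos'],1),np.round(s['tcp_rot'],1),'F',np.round(s['ft_force'],1),'gap',s['finger_gap'],'gf',s['gripper_force']); print('delta',np.round(t,4),np.round(w,4))
E
python3 - <<'E'
from h import *
np.set_printoptions(precision=1,suppress=True)
delta([530.7,-216.8,340],90)
im,c=snap('wrist','w1.png'); print(np.array(c['world_from_camera']))
for l in('drift_grip','blunt_grip'):
  for d in viewer.pinpoint(l,'wrist'): print(l,np.round(d['uv'],1),d['conf'],atz(c,d['uv'],116,True))
E
```

```text
t 1.3 pos [ 470.1 -267.1  405.1] [180.    0.   81.7] F [ 0.7 -1.1 -0. ] gap 85.05049315215072 gf 0.0
delta [0.1 0.1 0.1] [ 0.   0.  -0.1]
[[   1.     0.1    0.   486.8]
 [  -0.1    1.     0.3 -186.4]
 [   0.    -0.3    1.   375.2]
 [   0.     0.     0.     1. ]]
drift_grip [248.5 148.3] 0.98 [ 424.6 -207.   116. ]
drift_grip [385.2 125.7] 0.55 [ 541.9 -202.6  116. ]
blunt_grip [407.2 227.4] 0.93 [ 555.7 -296.6  116. ]
```

>>> {"name": "servo_tool", "arguments": {
  "commands": [
    [0.02,0.02,0.02,0,0,-0.1,1],
    [0.042,0.038,0.04,0,0,-0.15,1],
    [0.042,0.038,0.04,0,0,-0.15,1],
    [0.042,0.038,0.04,0,0,-0.15,1],
    [0.042,0.038,0.04,0,0,-0.15,1]
  ]
}}

```text
clock: 1.95
tcp_pos: [512.0, -234.7, 365.3]
tcp_rot: [180.0, 0.1, 89.7]
ft_force: [0.1, -0.5, 0.5]
finger_gap: 85.5
gripper_force: 0.0
```

```bash
sed -i "s/print('delta'.*/print('delta',np.round(t,4).tolist(),np.round(w,4).tolist())/" h.py
python3 - <<'E'
from h import *
np.set_printoptions(precision=1,suppress=True)
delta([530.7,-216.8,271],90)
im,c=snap('wrist','w2.png')
for l in('drift_grip','blunt_grip'):
  for d in viewer.pinpoint(l,'wrist'): print(l,np.round(d['uv'],1),d['conf'],atz(c,d['uv'],116,True))
E
```

```text
t 1.95 pos [ 512.  -234.7  365.3] [180.    0.1  89.7] F [ 0.1 -0.5  0.5] gap 85.5093428650026 gf 0.0
delta [0.0182, 0.0186, 0.0943] [0.0, 0.0021, -0.0047]
drift_grip [346.2 181. ] 0.92 [ 531.6 -213.5  116. ]
drift_grip [198.3 181.1] 0.74 [ 419.6 -212.3  116. ]
blunt_grip [360.2 293.2] 0.68 [ 546.1 -309.9  116. ]
```

View pics/w2.png

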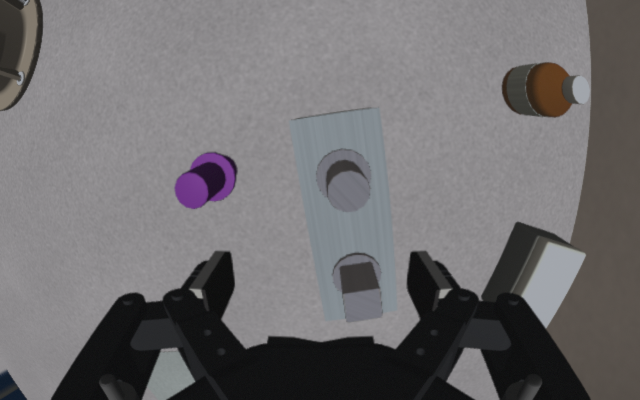

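The wrist view shows the grey round pin at (346,181), the square one at (360,290) and the purple one at (195,185). I'm descending onto the round pin at (531,-215).

>>> {"name": "servo_tool", "arguments": {
  "commands": [
    [0.02,0.019,0.02,0,0,0,1],
    [0.02,0.019,0.045,0,0,0,1],
    [0.02,0.019,0.07,0,0,0,1],
    [0.02,0.019,0.093,0,0,0,1],
    [0.02,0.019,0.093,0,0,0,1],
    [0.02,0.019,0.093,0,0,0,0.5],
    [0.02,0.019,0.093,0,0,0,0],
    [0.02,0.019,0.093,0,0,0,0]
  ],
  "squeeze": 70
}}

```text
clock: 2.9
tcp_pos: [532.5, -213.0, 273.5]
tcp_rot: [179.8, 0.1, 89.9]
ft_force: [-0.2, -0.7, 0.2]
finger_gap: 43.8
gripper_force: 0.0
```

>>> {"name": "servo_tool", "arguments": {
  "commands": [
    [0,0,0,0,0,0,0],
    [0,0,0,0,0,0,0],
    [0,0,0,0,0,0,0],
    [0,0,0,0,0,0,0]
  ],
  "squeeze": 70
}}

```text
clock: 3.3
tcp_pos: [532.3, -212.9, 273.2]
tcp_rot: [179.9, 0.1, 89.9]
ft_force: [-0.9, -0.0, 6.1]
finger_gap: 28.4
gripper_force: 69.1
```

>>> {"name": "servo_tool", "arguments": {
  "commands": [
    [0,0,-0.03,0,0,0,0],
    [0,0,-0.07,0,0,0,0],
    [0,0,-0.11,0,0,0,0],
    [0.04,0,-0.11,0,0,0,0],
    [0.09,0,-0.11,0,0,0,0],
    [0.14,0,-0.11,0,0,0,0],
    [0.175,0,-0.11,0,0,0,0],
    [0.175,0,-0.11,0,0,0,0]
  ]
}}

```text
clock: 4.1
tcp_pos: [531.2, -29.0, 381.4]
tcp_rot: [-179.9, -0.4, 90.7]
ft_force: [-0.0, 0.4, -3.0]
finger_gap: 28.9
gripper_force: 70.7
```

>>> {"name": "servo_tool", "arguments": {
  "commands": [
    [0,0,0,0,0,0,0],
    [0,0,0,0,0,0,0]
  ]
}}

```text
clock: 4.3
tcp_pos: [531.8, -39.2, 380.9]
tcp_rot: [-179.9, 0.1, 89.8]
ft_force: [0.6, -1.1, -2.6]
finger_gap: 27.8
gripper_force: 70.7
```

```bash
python3 - <<'E'
from h import *
np.set_printoptions(precision=1,suppress=True)
delta([537,65,380],90)
im,c=snap('wrist','w3.png')
for l,z in(('drift_grip',226),('base_hole',55),('carriage_hole',69)):
  for d in viewer.pinpoint(l,'wrist'): print(l,np.round(d['uv'],1),d['conf'],atz(c,d['uv'],z,True))
print(np.array(c['world_from_camera']))
im,cs=snap('scene')
for l,z in(('drift_grip',226),):
  for d in viewer.pinpoint(l,'scene'): print(l,np.round(d['uv'],1),d['conf'],atz(cs,d['uv'],z))
E
```

```text
t 4.3 pos [531.8 -39.2 380.9] [-179.9    0.1   89.8] F [ 0.6 -1.1 -2.6] gap 27.8237506684504 gf 70.6883955001831
delta [0.1042, 0.0049, 0.0008] [-0.0015, 0.0013, -0.0029]
drift_grip [319.6 274.6] 0.91 [531.9 -40.2 226. ]
drift_grip [216.6 347.5] 0.6 [473.6 -91.  226. ]
base_hole [323.5  76.7] 0.89 [535.3  65.   55. ]
base_hole [323.3 274.3] 0.37 [ 535.  -139.9   55. ]
carriage_hole [325.2  64.8] 0.96 [536.7  74.5  69. ]
[[  1.    0.    0.  532.6]
 [ -0.    1.    0.3  32.5]
 [ -0.   -0.3   1.  350.3]
 [  0.    0.    0.    1. ]]
drift_grip [225.2 230.3] 0.85 [ 499.7 -260.   226. ]
drift_grip [332.8 150.8] 0.63 [530.3 -50.6 226. ]
```

View pics/w3.png

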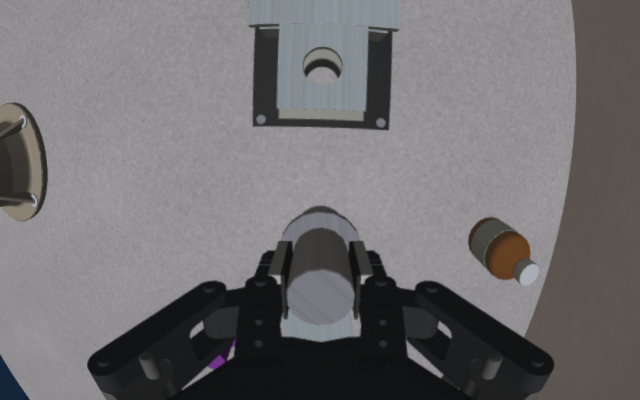

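The wrist view shows the carriage hole at (325,65) and the post hole just below it at (323,77). The pin is centred in the fingers. I'll close in for one nearer look.

>>> {"name": "servo_tool", "arguments": {
  "commands": [
    [0.03,0.004,0.01,0,0,0,0],
    [0.055,0.004,0.02,0,0,0,0],
    [0.055,0.004,0.02,0,0,0,0],
    [0.055,0.004,0.02,0,0,0,0],
    [0.055,0.004,0.02,0,0,0,0]
  ]
}}

```text
clock: 5.1
tcp_pos: [536.4, 16.0, 361.9]
tcp_rot: [180.0, 0.1, 89.8]
ft_force: [0.6, -0.3, -2.5]
finger_gap: 28.5
gripper_force: 70.6
```

```bash
python3 - <<'E'
from h import *
np.set_printoptions(precision=1,suppress=True)
delta([536.5,65,340],90)
im,c=snap('wrist','w4.png')
for l,z in(('drift_grip',206),('base_hole',55),('carriage_hole',69)):
  for d in viewer.pinpoint(l,'wrist'): print(l,np.round(d['uv'],1),d['conf'],atz(c,d['uv'],z,True))
cv2.imwrite('pics/w4c.png',cv2.resize(im[30:230,200:440,::-1],None,fx=3,fy=3)[:600])
E
```

```text
t 5.1 pos [536.4  16.  361.9] [180.    0.1  89.8] F [ 0.6 -0.3 -2.5] gap 28.542518357306992 gf 70.57107925415039
delta [0.049, -0.0, 0.0218] [0.0005, 0.0012, -0.0028]
drift_grip [320.6 275.5] 0.87 [537.2  14.1 206. ]
base_hole [316.9 139. ] 0.66 [534.2  62.5  55. ]
base_hole [319.4 272.8] 0.56 [536.  -71.6  55. ]
```

View pics/w4c.png

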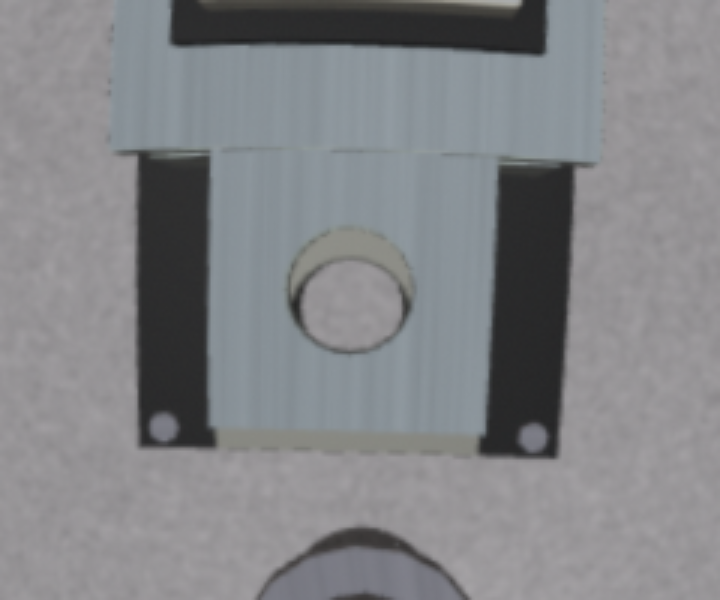

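```bash
python3 - <<'E'
from h import *
np.set_printoptions(precision=1,suppress=True)
c=viewer.get_calibration('wrist')
f=lambda u,v,z:atz(c,(200+(u+.5)/3-.5,30+(v+.5)/3-.5),z,True)
print('hole top/bot/l/r',f(350,227,69),f(350,352,69),f(288,290,69),f(413,290,69))
print('tongue edge L/R',f(209,428,69),f(486,434,69)); print('post edge L/R',f(218,450,55),f(479,457,55)); print('tongue rear',f(212,150,69),f(498,155,69))
E
```

```text
hole top/bot/l/r [533.8  93.   69. ] [533.7  57.6  69. ] [516.3  75.4  69. ] [551.4  75.2  69. ]
tongue edge L/R [492.6  35.9  69. ] [572.9  33.9  69. ]
post edge L/R [492.8  26.2  55. ] [572.9  23.7  55. ]
tongue rear [495.4 115.8  69. ] [575.1 114.   69. ]
```

Base hole is at about (534,65) and the carriage hole at about (534,75), so it is 10 mm short. I'm moving over the post axis and then descending.

>>> {"name": "servo_tool", "arguments": {
  "commands": [
    [0.03,-0.002,0,0,0,0,0],
    [0.05,-0.002,0,0,0,0,0],
    [0.05,-0.002,0,0,0,0,0],
    [0.05,-0.002,0.02,0,0,0,0],
    [0.05,-0.002,0.04,0,0,0,0],
    [0.05,-0.002,0.045,0,0,0,0],
    [0.05,-0.002,0.05,0,0,0,0],
    [0.05,-0.002,0.05,0,0,0,0]
  ]
}}

```text
clock: 6.1
tcp_pos: [534.3, 67.5, 311.9]
tcp_rot: [180.0, -0.0, 89.9]
ft_force: [0.3, 1.5, -2.7]
finger_gap: 28.0
gripper_force: 70.4
```

>>> {"name": "servo_tool", "arguments": {
  "commands": [
    [0,0,0.005,0,0,0,0],
    [0,0,0.01,0,0,0,0],
    [0,0,0.015,0,0,0,0],
    [0,0,0.015,0,0,0,0]
  ]
}}

```text
clock: 6.5
tcp_pos: [534.0, 67.2, 295.9]
tcp_rot: [-180.0, 0.0, 90.0]
ft_force: [0.1, 2.1, -3.2]
finger_gap: 28.4
gripper_force: 70.4
```

>>> {"name": "servo_tool", "arguments": {
  "commands": [
    [-0.0015,0,0.005,0,0,0,0],
    [-0.0015,0,0.01,0,0,0,0],
    [-0.0015,0,0.012,0,0,0,0],
    [-0.0015,0,0.012,0,0,0,0]
  ]
}}

```text
clock: 6.9
tcp_pos: [533.9, 65.4, 283.8]
tcp_rot: [-179.9, 0.0, 89.9]
ft_force: [-0.1, 1.6, -4.5]
finger_gap: 28.5
gripper_force: 70.5
```

>>> {"name": "servo_tool", "arguments": {
  "commands": [
    [0,0,0.003,0,0,0,0],
    [0,0,0.006,0,0,0,0],
    [0,0,0.008,0,0,0,0],
    [0,0,0.008,0,0,0,0]
  ]
}}

```text
clock: 7.3
tcp_pos: [534.0, 66.0, 276.4]
tcp_rot: [-180.0, -0.0, 90.0]
ft_force: [-0.7, 2.0, -2.8]
finger_gap: 28.4
gripper_force: 70.5
```

>>> {"name": "servo_tool", "arguments": {
  "commands": [
    [0,0,0.003,0,0,0,0],
    [0,0,0.006,0,0,0,0],
    [0,0,0.009,0,0,0,0],
    [0,0,0.01,0,0,0,0],
    [0,0,0.01,0,0,0,0]
  ]
}}

```text
clock: 7.8
tcp_pos: [533.9, 66.2, 266.2]
tcp_rot: [-180.0, -0.0, 90.0]
ft_force: [-1.3, 3.8, -3.4]
finger_gap: 28.6
gripper_force: 70.6
```

>>> {"name": "servo_tool", "arguments": {
  "commands": [
    [0,0,0.002,0,0,0,0],
    [0,0,0.004,0,0,0,0],
    [0,0,0.006,0,0,0,0],
    [0,0,0.006,0,0,0,0]
  ]
}}

```text
clock: 8.2
tcp_pos: [534.0, 66.6, 262.3]
tcp_rot: [180.0, -0.0, 90.0]
ft_force: [-5.0, 3.4, 7.1]
finger_gap: 28.8
gripper_force: 71.7
```

>>> {"name": "servo_tool", "arguments": {
  "commands": [
    [0,-0.001,0.0,0,0,0,0],
    [0.0003,-0.001,0.002,0,0,0,0],
    [0.0003,-0.001,0.004,0,0,0,0],
    [0.0003,-0.001,0.005,0,0,0,0],
    [0.0003,-0.001,0.005,0,0,0,0]
  ]
}}

```text
clock: 8.7
tcp_pos: [533.5, 67.1, 262.0]
tcp_rot: [179.8, 0.1, 90.0]
ft_force: [-11.8, 1.5, 32.4]
finger_gap: 28.8
gripper_force: 74.2
```

```bash
python3 - <<'E'
from h import *
im,c=snap('scene','s5.png')
for l in('drift_grip','carriage_hole'):
  for d in viewer.pinpoint(l,'scene'): print(l,np.round(d['uv'],1),d['conf'],atz(c,d['uv'],101))
cv2.imwrite('pics/s5c.png',cv2.convertScaleAbs(cv2.resize(im[90:230,300:460,::-1],None,fx=4,fy=4,interpolation=3),alpha=1.7))
E
```

```text
drift_grip [365.3 161.3] 0.83 [532.43518901  62.02435202 101.        ]
drift_grip [224.1 229.7] 0.67 [ 421.3654806  -223.24966728  101.        ]
carriage_hole [367.1 171.2] 0.76 [549.58444874  42.3817775  101.        ]
```

View pics/s5c.png

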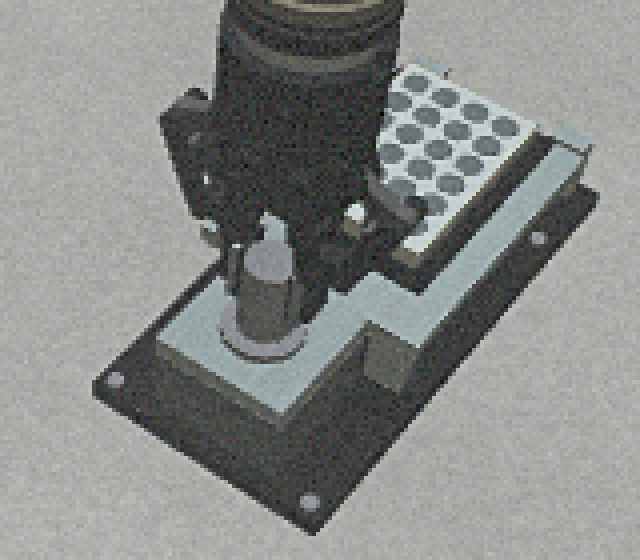

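The carriage now looks flush with the post and the flange is at the tongue. Fz rises sharply at z=262, which suggests it is seated. I'll release, back off and check.

>>> {"name": "servo_tool", "arguments": {
  "commands": [
    [0,0,0,0,0,0,0.6],
    [0,0,0,0,0,0,1],
    [0,0,0,0,0,0,1],
    [0,0,0,0,0,0,1],
    [0,0,0,0,0,0,1],
    [0,0,0,0,0,0,1]
  ]
}}

```text
clock: 9.45
tcp_pos: [533.2, 65.9, 255.3]
tcp_rot: [-180.0, 0.0, 89.9]
ft_force: [0.6, -0.5, 0.1]
finger_gap: 85.3
gripper_force: 0.0
```

>>> {"name": "servo_tool", "arguments": {
  "commands": [
    [0,0,-0.03,0,0,0,1],
    [0,0,-0.07,0,0,0,1],
    [0,0,-0.11,0,0,0,1],
    [-0.04,0,-0.12,0,0,0,1],
    [-0.06,0,-0.12,0,0,0,1],
    [-0.06,0,-0.12,0,0,0,1],
    [-0.06,0,-0.12,0,0,0,1]
  ]
}}

```text
clock: 10.15
tcp_pos: [532.9, 6.1, 375.3]
tcp_rot: [-180.0, -0.0, 89.9]
ft_force: [0.4, 0.6, 0.1]
finger_gap: 85.7
gripper_force: 0.0
```

```bash
python3 - <<'E'
from h import *
np.set_printoptions(precision=1,suppress=True)
im,c=snap('scene'); w,cw=snap('wrist')
a=viewer.pinpoint('drift_grip','scene');b=viewer.pinpoint('drift_grip','wrist')
for d in a: print('s',np.round(d['uv'],1),d['conf'],atz(c,d['uv'],101))
for d in b: print('w',np.round(d['uv'],1),d['conf'],atz(cw,d['uv'],101,True))
for d in viewer.pinpoint('carriage_hole','wrist'): print('c',np.round(d['uv'],1),d['conf'],atz(cw,d['uv'],69,True))
A=cv2.resize(im[110:220,310:440,::-1],None,fx=3,fy=3,interpolation=3)
B=cv2.resize(w[60:240,230:430,::-1],None,fx=2,fy=2,interpolation=3)
o=np.zeros((370,790,3),np.uint8);o[:330,:390]=A;o[:360,390:790]=B
cv2.imwrite('pics/end.png',cv2.convertScaleAbs(o,alpha=1.7))
s=arm.read_state();print(s['clock'],s['tcp_pos'],s['ft_force'])
E
```

```text
s [225.7 228.5] 0.88 [ 421.8 -219.8  101. ]
s [365.7 162.6] 0.66 [535.   59.6 101. ]
w [324.2 131.2] 0.68 [536.   64.2 101. ]
10.4 [532.9   7.6 375.4] [-0.2 -0.   0.2]
```

View pics/end.png

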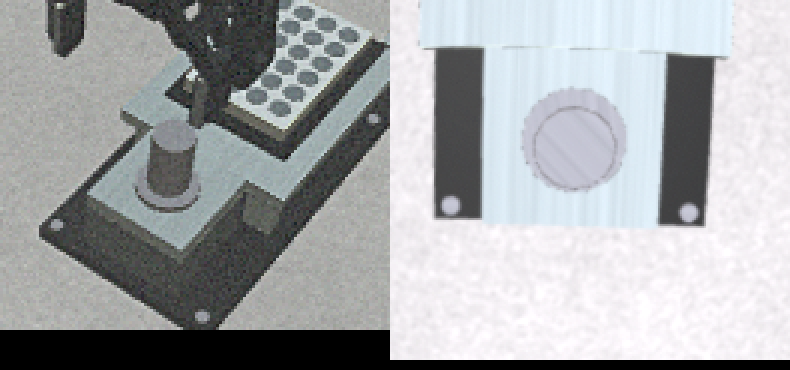

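The pin stands upright, and the tongue is flush with the post (right image (575,225)). To check the depth and seat it firmly, I'll press on the knob top with shut fingers. Contact should come at TCP z ≈ 296 if it is home.

>>> {"name": "servo_tool", "arguments": {
  "commands": [
    [0.02,0.001,0,0,0,0,0],
    [0.04,0.001,0,0,0,0,0],
    [0.057,0.001,0,0,0,0,0],
    [0.057,0.001,0.01,0,0,0,0],
    [0.057,0.001,0.03,0,0,0,0],
    [0.057,0.001,0.05,0,0,0,0],
    [0.057,0.001,0.06,0,0,0,0],
    [0.057,0.001,0.06,0,0,0,0]
  ],
  "squeeze": 30
}}

```text
clock: 11.2
tcp_pos: [533.4, 62.2, 313.5]
tcp_rot: [-179.7, 0.1, 89.9]
ft_force: [-0.4, 0.2, 0.8]
finger_gap: -0.3
gripper_force: 0.0
```

>>> {"name": "servo_tool", "arguments": {
  "commands": [
    [0,0,0.004,0,0,0,0],
    [0,0,0.008,0,0,0,0],
    [0,0,0.01,0,0,0,0],
    [0,0,0.01,0,0,0,0]
  ]
}}

```text
clock: 11.6
tcp_pos: [534.1, 63.1, 305.8]
tcp_rot: [180.0, 0.0, 90.0]
ft_force: [0.2, 0.0, 0.6]
finger_gap: -0.4
gripper_force: 0.0
```

>>> {"name": "servo_tool", "arguments": {
  "commands": [
    [0,0,0.003,0,0,0,0],
    [0,0,0.006,0,0,0,0],
    [0,0,0.008,0,0,0,0],
    [0,0,0.008,0,0,0,0]
  ]
}}

```text
clock: 12.0
tcp_pos: [533.9, 63.1, 297.2]
tcp_rot: [-179.9, 0.0, 89.9]
ft_force: [-0.5, -0.5, 0.5]
finger_gap: -0.3
gripper_force: 0.0
```

No contact down to z=297, so the knob top is at most 124, which fits a seated flange. I'll press lightly.

>>> {"name": "servo_tool", "arguments": {
  "commands": [
    [0,0,0.001,0,0,0,0],
    [0,0,0.002,0,0,0,0],
    [0,0,0.003,0,0,0,0],
    [0,0,0.003,0,0,0,0]
  ]
}}

```text
clock: 12.4
tcp_pos: [534.2, 63.3, 296.5]
tcp_rot: [179.9, 0.0, 89.9]
ft_force: [-3.6, -0.1, 8.7]
finger_gap: 0.0
gripper_force: 4.5
```

Contact came at z=296.5, so the knob top is at 123.5 against 123 expected, and the flange is home. I'll back off, check that nothing moved, and hand in.

>>> {"name": "servo_tool", "arguments": {
  "commands": [
    [0,0,-0.03,0,0,0,0],
    [0,0,-0.07,0,0,0,0],
    [0,0,-0.1,0,0,0,0],
    [-0.04,0,-0.1,0,0,0,0],
    [-0.05,0,-0.1,0,0,0,0],
    [-0.05,0,-0.1,0,0,0,0],
    [-0.05,0,-0.1,0,0,0,0]
  ]
}}

```text
clock: 13.1
tcp_pos: [533.8, 13.7, 394.0]
tcp_rot: [-179.9, -0.1, 89.9]
ft_force: [-0.1, 0.9, -0.8]
finger_gap: 0.0
gripper_force: 0.0
```

```bash
python3 - <<'E'
from h import *
w,cw=snap('wrist')
for d in viewer.pinpoint('drift_grip','wrist'): print(np.round(d['uv'],1),d['conf'],atz(cw,d['uv'],101,True))
s=arm.read_state();print(s['clock'],s['tcp_pos'],s['ft_force'])
print(arm.job_done())
E
```

```text
[324.2 136.4] 0.86 [537.14461625  65.35607506 101.        ]
13.2 [533.81304382  14.75360156 394.17332215] [-0.39706363 -0.38294526 -0.27241501]
the job is handed in; nothing more can be done
None
```

The tapered pin is pushed through both holes with its flange down on the carriage (knob top at 123.5 mm, 123 expected), the carriage is drawn into line, the blunt pin was left in the rack, and the job was handed in at about 13 s with the arm clear; no verdict was returned.

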